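Start the forge blower against a shut gate

TASK

Start the forge blower the proper way, with closed fingers and without gripping or picking anything up: first push the air gate's upright plate fully home so that the gate is shut, then press down the raised end of the mains rocker until it is fully over, then press the flat round start button right in, keep it in for a good second and let it come back out. Keep to that order, do not press the mushroom-headed stop button, leave the loose things on the bench where they are, and finish with the arm clear.

Things in the scene. Friction and masses are not known exactly. Their poses are not given: they have to be found in the camera images.
- gate (a joint): how far the air gate has been pushed in, m: 0 = wide open (pulled out), 0.045 = shut, hard against its stop. It slides stiffly (about 3.5 N) and stays where it is left. Starts between 0 and 0.015
- gate_face (a point): centre of the outer face of the upright aluminium push plate at the end of the gate slide; the plate is 50 mm wide (along this frame's y), 12 mm thick and spans 30 to 85 mm above the table. Pushing it along this frame's +x (level) shuts the gate; this point moves with it. When shut, the plate's back stands about 3 mm off the gate housing, which is 75 mm high, 100 mm long behind the plate and 32 mm wide
- forge: the portable forge, fixed to the table: gate housing (origin under its centre), duct of 52 mm diameter running along its y, 64 mm high; green round blower centred at its y = +0.20, up to 165 mm high (the blower and motor reach from x = -0.05 to +0.15); duct bend at y = -0.07 leading along +x to a fire pot 180 mm across and 125 mm high at x = +0.26. The push plate is on its -x side
- rocker (a joint): mains rocker, rad: 0 = off (its +x end raised), 0.5 = on (its +x end fully down). Turns stiffly (about 0.07 N m) and stays where it is left. Starts between 0 and 0.06
- rocker_pivot (a point): top of the black rectangular rocker paddle at its pivot in the middle of its length, 69 mm above the table, 14 mm above the lid of its grey box (110 x 80 x 55 mm, fixed). The paddle is 70 mm long along this frame's x (35 mm either side of this point) and 36 mm wide along y; off, it slopes up towards +x by 0.25 rad (end about 9 mm above this point); on, it slopes down towards +x by 0.25 rad. Press straight down on the +x half. This frame is fixed to the box
- start (a joint): start button travel, m: 0 = out, 0.008 = fully in. Springs back by itself; fully in takes about 6 N
- start_top (a point): centre of the top of the start button: a flat round black push button 28 mm in diameter standing 12 mm above a round steel housing (44 mm across, 12 mm high), in the middle of a fixed grey box 80 x 80 x 55 mm; pressed straight down. The point moves with the button
- stop (a joint): stop button travel, m: 0 = out, 0.008 = in; springs back. Must not be pressed
- stop_top (a point): top centre of the stop button: a black mushroom head 58 mm in diameter standing 36 mm above a fixed grey box 80 x 80 x 55 mm. Leave it alone
- drift: tapered steel drift standing on its wide end, 34 mm across, 75 mm high; origin at the centre of its underside. Loose bystander, not to be disturbed
- block: wooden block 50 x 50 x 45 mm; origin at the centre of its underside. Loose bystander, not to be disturbed
- mug: steel mug, 76 mm across and 85 mm high, handle on its own +y side; origin at the centre of its underside. Loose bystander, not to be disturbed
- hammer: hand hammer lying flat, handle towards its own -x, under 40 mm high; origin near its middle on the table. Loose bystander, not to be disturbed
- wrench: open-ended wrench lying flat along its own x; origin near its middle on the table. Loose bystander, not to be disturbed
- jar: amber glass jar with steel cap, 66 mm across, 90 mm high; origin at the centre of its underside. Loose bystander, not to be disturbed
- scroll: double scroll of forged bar lying flat, about 170 x 90 x 12 mm; origin at its middle on the table. Loose bystander, not to be disturbed

How it is judged:
By the outcome, as a careful person would: the job done as asked, in the order asked, and still so for the second after the job is handed in, with the robot touching nothing.
It also fails if it takes over 56 s, if anything falls off the work surface, if the arm or the gripper's body presses on something with over 40 N, if the wrist force passes 120 N, or if a joint passes its speed limit or range.

ROBOT

A 6-joint arm with a two-finger parallel gripper is mounted at the origin on the work surface. World frame = base frame: x ahead of the robot, y to its left, z up, the work surface at z = 0. Lengths are in mm, angles in rad, forces in N, time in s.
With the tool pointing down it reaches from about 325 to 925 mm from the base axis. Payload 3.1 kg.
Tool frame: the origin (TCP) lies midway between the tips of the shut fingers; the grasp point (between the pads) lies behind it (manip.hold_point_z is the y of the grasp point in the tool frame, in mm); y points along the fingers, x is the direction in which the jaws open and shut, and the axes are right-handed (so a half turn about y gives the same grasp; the last joint's range is limited). The gripper opens to 85 mm and grips with 20 to 120 N. Pads are 22 mm wide; open, the fingers measure 114 mm over their backs; the gripper's body (76 mm by 85 mm) begins 54 mm behind the grasp point. The pads swing forward as they close: fully open they stand 13 mm farther back than shut.
Start: joints at [1.047, 0.217, 1.613, -0, 1.311, -0.112], TCP at [250.145, 572.771, 198.5] pointing down, gripper open.
Joint ranges: [-2.75, 2.75], [-0.78, 2.1], [0.31, 2.55], [-1.13, 4.27], [0.13, 2.63], [-2.58, 2.58]. Speed limits (rad/s): [2.79, 2.79, 3.14, 3.14, 3.14, 3.14].

INTERFACE

Orientations are given as a rotation vector (axis times angle).
In Python, from rig import manip gives the robot as it stands.
- The arm moves only by the tool drive_tool, never from a script. Its argument "increments" is a list of rows, each an object with "travel": the shift along the tool's x, y, z in units of 50 mm (1.0 is 50 mm), a list of three; "roll": the turn about the tool's y in units of 6 degrees (1.0 is 6 degrees); "hand": the opening, from 0 (shut) to 1 (fully open). A call has 1 to 20 rows; each row is the pose to reach, as a shift and turn from the pose commanded when the call began, along the tool's axes at that moment; what a row does not reach only later rows make up. A row lasts 1/10 s, in which the tool goes at most 50 mm and 8.59 degrees, less where a joint would pass 70% of its speed; a pose out of reach is approached as far as the arm can. A call with a gripper value outside its range is refused whole. The fingers move at their own pace and stop on an object; the grip force is fixed at half the most. Time passes only in rows, so rows that repeat a pose let the fingers close. It gives the time, the measured TCP pose, the force and the opening at its end, in the units of the state.
- manip.state(): the state, without advancing time (a new reading comes with each control period).
- manip.capture(name): name is "side" or "top"; returns the picture (400x640x3 uint8, red, green, blue); there is no depth.
- manip.camera_params(name): a dict with "fovy" (degrees; the focal length in pixels is half the picture's height over the tangent of half this angle, whatever the lens; pixels are square), "cx", "cy" (the principal point, pixels), "extrinsics" (4x4, takes a point from world to camera coordinates). Camera axes: x right, y down, z forward; pixel columns grow to the right and rows downward; lengths in mm; the calibration is good to about 2 mm. A picture is of the moment at which its call begins. camera_params takes no time and is no camera call.
- manip.sign_off(): hands the job in, once; it reports no verdict.
Trained networks look in the newest picture that a camera, given by its name, has taken for a name from the list of things; names that differ only in an ending like _2 or _b are one class to them, and where a whole thing is asked for, a point or a joint stands for the part that bears it (a point fixed in the world has none). Each returns a list of dicts, best first, with "score" (0 to 1); they miss things now and then, are a little off and sometimes report something else, mostly with a low value. They report only what shows in the picture. A call takes as long as a camera call.
- manip.masks_of(name, camera): "mask" (400x640 bool, what is visible of it) and "extent" ([centre column, centre row, width, height] in pixels, round what is visible of it).
The state is a dict: "time_s": time; "joints": joint angles; "qvel": joint speeds; "effort": joint torques, N m; "position": TCP position; "eef_rot": TCP orientation; "contact_force": force on the tool from outside, world axes, zero at the start; "torque": the same for the moment, N m; "grip_width": opening from 0.0 (shut) to 1.0 (fully open).
Only numpy, scipy, OpenCV 4.12 (cv2) and the standard library are available. Lean on these libraries where they do the work, as an engineer would, in place of code of your own. Each camera call takes 0.05 s, during which the arm holds its last target. There are 200 camera calls.

## Working session

There is one attempt and no reset: what is moved stays moved. The work goes in short steps, Python scripts to look and compute and a tool call to move; the robot and the scene stay as the last step left them, time stands still between calls to the robot, and variables do not carry over. Pictures are saved under pics/ and viewed, about 8 in all and at most 12, crops included, and the job is handed in when it is done.

Besides the shell and the picture viewer there is one more tool, called after "Call:" as name(argument=value, ...), one argument or row to a line, values as JSON. drive_tool: Moves the arm, as the interface text tells. Its arguments: {"type":"object","properties":{"increments":{"type":"array","items":{"type":"object","properties":{"travel":{"type":"array","items":{"type":"number"}},"roll":{"type":"number"},"hand":{"type":"number"}}}}},"required":["increments"]}

```bash
mkdir -p pics
python3 - <<'E'
from rig import manip
import cv2,numpy as np
for n in("side","top"):
    im=manip.capture(n); cv2.imwrite(f"pics/{n}0.png",im[:,:,::-1])
    p=manip.camera_params(n); print(n,p["fovy"],p["cx"],p["cy"],np.round(p["extrinsics"],4).tolist())
    for t in["gate_face","rocker_pivot","start_top","stop_top","forge","rocker","start","stop","gate"]:
        r=manip.masks_of(t,n); print(t,[(round(d["score"],2),np.round(d["extent"]).tolist()) for d in r[:3]])
s=manip.state();print(s["time_s"],s["position"],s["eef_rot"])
E
```

```text
side 45.02650359405069 327.9840816969127 199.51556254564068 [[0.9712, -0.2377, -0.0162, -513.4607], [-0.1494, -0.5545, -0.8187, 112.8881], [0.1856, 0.7975, -0.5741, 1524.1782], [0.0, 0.0, 0.0, 1.0]]
gate_face [(0.76, [301.0, 155.0, 13.0, 20.0])]
rocker_pivot [(0.56, [335.0, 260.0, 41.0, 37.0])]
start_top [(0.42, [375.0, 204.0, 10.0, 3.0])]
stop_top [(0.75, [313.0, 196.0, 21.0, 13.0])]
forge [(0.85, [356.0, 139.0, 123.0, 69.0]), (0.7, [301.0, 158.0, 15.0, 19.0]), (0.18, [375.0, 204.0, 8.0, 7.0])]
rocker [(0.73, [335.0, 247.0, 23.0, 16.0]), (0.26, [255.0, 169.0, 37.0, 11.0])]
start [(0.38, [305.0, 157.0, 12.0, 19.0])]
stop [(0.61, [302.0, 157.0, 11.0, 25.0]), (0.6, [372.0, 205.0, 9.0, 7.0]), (0.48, [312.0, 198.0, 20.0, 17.0])]
gate [(0.54, [302.0, 157.0, 15.0, 17.0])]
top 43.91934931819071 311.64275047648397 200.70607489565865 [[0.0369, -0.9993, -0.0055, -85.4348], [-0.977, -0.0349, -0.2106, 512.0661], [0.2102, 0.0132, -0.9776, 1246.918], [0.0, 0.0, 0.0, 1.0]]
gate_face [(0.56, [177.0, 182.0, 26.0, 48.0]), (0.52, [461.0, 238.0, 31.0, 31.0])]
rocker_pivot [(0.96, [386.0, 218.0, 40.0, 51.0]), (0.63, [149.0, 125.0, 170.0, 171.0])]
start_top [(0.62, [329.0, 150.0, 10.0, 6.0])]
stop_top [(0.97, [291.0, 214.0, 19.0, 23.0])]
forge [(0.59, [150.0, 126.0, 166.0, 169.0])]
rocker [(0.8, [389.0, 213.0, 18.0, 28.0])]
start [(0.38, [327.0, 151.0, 12.0, 10.0])]
stop [(0.83, [292.0, 214.0, 22.0, 24.0])]
gate [(0.57, [175.0, 186.0, 23.0, 49.0])]
1.0 [250.16146546 572.75053054 198.50149602] [-1.37635254 -0.90068955  0.90073464]
```

View pics/top0.png

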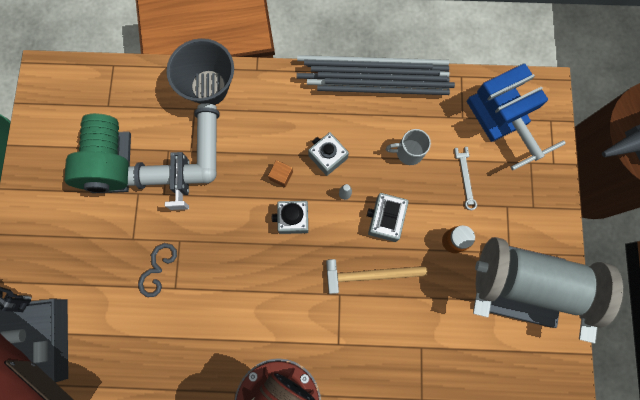

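View pics/side0.png

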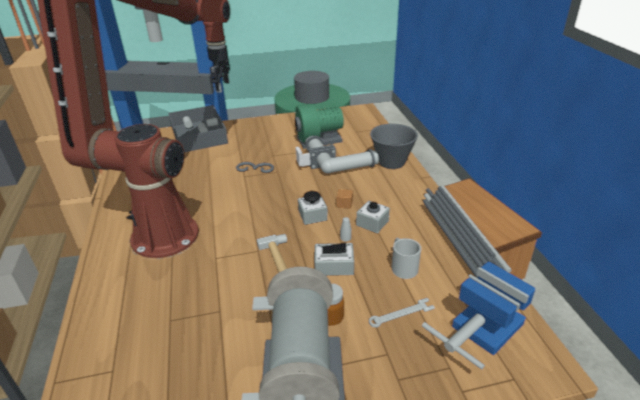

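The top view shows the forge at the left with its gate plate at about (175,206), the stop box (mushroom) at (292,214), the start box at (328,152) and the rocker box at (388,217). The side view agrees: plate at (302,157), start at (373,206), rocker at (334,248). I'll zoom in.

```bash
cat > h.py <<'E'
from rig import manip
import numpy as np,cv2
def cam(n):
    p=manip.camera_params(n);f=200/np.tan(np.radians(p["fovy"]/2));return f,p["cx"],p["cy"],np.array(p["extrinsics"])
def proj(n,P):
    f,cx,cy,E=cam(n);c=np.atleast_2d(P)@E[:3,:3].T+E[:3,3];return np.c_[f*c[:,0]/c[:,2]+cx,f*c[:,1]/c[:,2]+cy]
def atz(n,u,v,z):
    f,cx,cy,E=cam(n);R,t=E[:3,:3],E[:3,3];d=R.T@np.array([(u-cx)/f,(v-cy)/f,1]);o=-R.T@t
    return o+d*(z-o[2])/d[2]
E
python3 - <<'E'
from h import *
a=cv2.imread("pics/top0.png");b=cv2.imread("pics/side0.png")
R=lambda im,x,y,w,h,k:cv2.resize(im[y:y+h,x:x+w],None,fx=k,fy=k,interpolation=cv2.INTER_CUBIC)
cv2.imwrite("pics/c1.png",np.hstack([R(a,125,140,75,75,5),R(a,365,185,50,75*50//75+25,5)]))
t=R(a,300,125,60,60,5); s=R(b,285,130,60,60,5)
r=R(b,305,225,60,60,5); q=R(b,345,190,60,60,5)
cv2.imwrite("pics/c2.png",np.vstack([np.hstack([t,s]),np.hstack([r,q])]))
print(proj("top",[[250,572,198],[0,0,0]]),proj("side",[[250,572,198],[0,0,0]]))
print("start",atz("top",329,150,79),atz("side",374.5,204,79))
print("rock",atz("top",389,215,69),atz("side",335,248,69))
print("stop",atz("top",291.5,214,91),atz("side",313,196,91))
print("gate",atz("top",175,206,85),atz("side",301,150,85))
E
```

```text
[[ 22.56817356 292.54669303]
 [277.65691256 404.40525872]] [[224.61657975  97.68522222]
 [165.43177428 235.25387869]]
start [ 647.45620202 -107.69692809   79.        ] [ 651.89348422 -113.93793616   79.        ]
rock [ 481.16025791 -267.41736457   69.        ] [ 483.05857896 -274.0579165    69.        ]
stop [470.68336437 -17.54657214  91.        ] [472.04382773 -37.82477171  91.        ]
gate [481.89838655 281.61527854  85.        ] [494.64268626 275.53747772  85.        ]
```

View pics/c1.png

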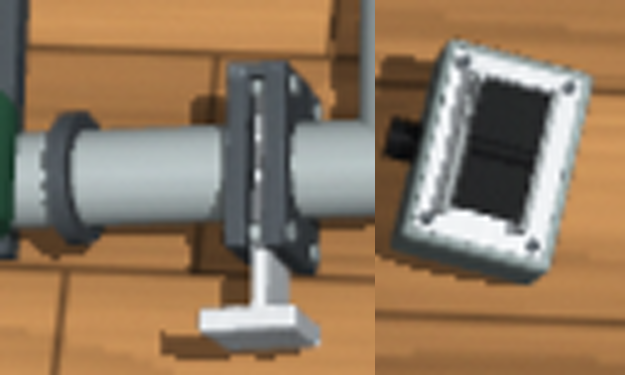

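View pics/c2.png

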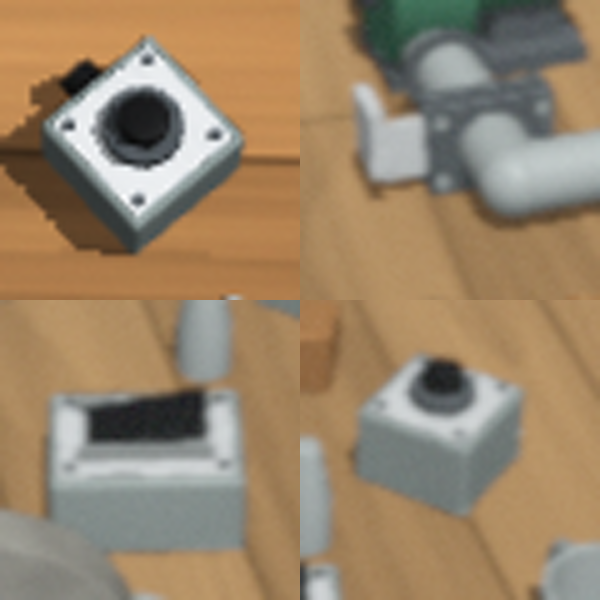

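The crops show the gate open, with its plate's outer face at about (175.5,206.5) and its slide nearly along world +x. The rocker's raised end is the far (+x) one, the top end of the paddle at (392.6,202). The start button's top is at (328.7,148.6).

Run:
```python
from h import *
from scipy.spatial.transform import Rotation as Ro
s=manip.state();R=Ro.from_rotvec(s["eef_rot"]).as_matrix();print("R cols x,y,z",np.round(R,3).tolist(),s["position"],s["contact_force"],manip.hold_point_z,s["time_s"])
c=lambda x,y,ox,oy:(ox+x/5-.4,oy+y/5-.4)
r=lambda v:np.round(v,1)
for nm,x,y,z in[("plate BL",200,311,85),("BR",295,308,85),("frontmid",252,331,85),("ductL",90,180,32),("ductR",350,168,32),("hous back",253,62,75),("hous front",243,247,75)]:
    print(nm,r(atz("top",*c(x,y,125,140),z)))
for nm,x,y,z in[("rk +",514,83,78),("rk -",492,212,60),("rk mid",503,148,69)]:
    print(nm,r(atz("top",*c(x-375,y,365,185),z)))
print("start",r(atz("top",328.3,148.2,79)),r(atz("side",373,203,79)))
print("rk side +",r(atz("side",*c(206,397-300,305,225),78)), "far corners -",r(atz("side",*c(88,405-300,305,225),60)),"near",r(atz("side",*c(205,435-300,305,225),78)),r(atz("side",*c(88,442-300,305,225),60)))
print("plate side",r(atz("side",*c(55,85,285,130),85)),r(atz("side",*c(73,100,285,130),85)))
for n in["drift","block","mug","hammer","scroll"]:
    m=manip.masks_of(n,"top")
    if m: u,v,w,h=m[0]["extent"];print(n,m[0]["score"],r(atz("top",u,v,30)),r(np.array([w,h])*2.45))
```

```text
R cols x,y,z [[0.4, -0.0, -0.916], [0.916, -0.0, 0.4], [-0.0, -1.0, 0.0]] [250.16146546 572.75053054 198.50149602] [ 0.10202705 -0.49312338 -0.30815308] -18.700000000000003 1.0
plate BL [491.9 309.3  85. ]
BR [495.2 260.7  85. ]
frontmid [482.4 281.7  85. ]
ductL [572.7 392.9  32. ]
ductR [584.4 252.8  32. ]
hous back [629.  297.9  75. ]
hous front [528.6 293.5  75. ]
rk + [ 515.9 -274.7   78. ]
rk - [ 451.3 -266.3   60. ]
rk mid [ 483.4 -270.5   69. ]
start [ 652.3 -105.7   79. ] [ 649.1 -107.6   79. ]
rk side + [ 514.1 -275.4   78. ] far corners - [ 452.8 -244.5   60. ] near [ 505.  -306.3   78. ] [ 445.6 -275.4   60. ]
plate side [480.1 306.5  85. ] [488.8 280.3  85. ]
drift 0.74 [ 549.9 -162.7   30. ] [29.6 40.7]
block 0.72 [592.2  16.2  30. ] [65.7 56.8]
mug 0.78 [ 679.3 -324.2   30. ] [107.1  93.3]
hammer 0.79 [ 325.4 -242.5   30. ] [257.   77.7]
scroll 0.82 [323.4 327.1  30. ] [105.6 140.1]
```

Call:
drive_tool(
  increments=[
    {"travel": [-0.5,0,-0.7],"roll": -0.6,"hand": 0},
    {"travel": [-1.0,0,-1.5],"roll": -1.2,"hand": 0},
    {"travel": [-1.6,0,-2.3],"roll": -1.9,"hand": 0},
    {"travel": [-2.2,0,-3.2],"roll": -2.6,"hand": 0},
    {"travel": [-2.8,0,-4.1],"roll": -3.3,"hand": 0},
    {"travel": [-3.4,0,-5.0],"roll": -4.0,"hand": 0},
    {"travel": [-3.9,0,-5.74],"roll": -4.6,"hand": 0},
    {"travel": [-3.9,0,-5.74],"roll": -4.6,"hand": 0},
    {"travel": [-3.9,0,-5.74],"roll": -4.6,"hand": 0},
    {"travel": [-3.9,0.8,-5.74],"roll": -4.6,"hand": 0},
    {"travel": [-3.9,1.6,-5.74],"roll": -4.6,"hand": 0},
    {"travel": [-3.9,2.4,-5.74],"roll": -4.6,"hand": 0},
    {"travel": [-3.9,2.97,-5.74],"roll": -4.6,"hand": 0},
    {"travel": [-3.9,2.97,-5.74],"roll": -4.6,"hand": 0},
    {"travel": [-3.9,2.97,-5.74],"roll": -4.6,"hand": 0},
  ],
)

```text
time_s: 2.75
position: [434.3, 280.4, 50.1]
eef_rot: [-1.174, -1.261, 1.262]
contact_force: [0.8, -0.2, 0.5]
grip_width: -0.001
```

Call:
drive_tool(
  increments=[
    {"travel": [0,0,-0.2],"hand": 0},
    {"travel": [0,0,-0.4],"hand": 0},
    {"travel": [0,0,-0.5],"hand": 0},
    {"travel": [0,0,-0.6],"hand": 0},
    {"travel": [0,0,-0.7],"hand": 0},
    {"travel": [0,0,-0.8],"hand": 0},
    {"travel": [0,0,-0.9],"hand": 0},
    {"travel": [0,0,-1.0],"hand": 0},
  ],
)

```text
invalid input
```

Run:
```python
from h import *
from scipy.spatial.transform import Rotation as Ro
R=Ro.from_rotvec(manip.state()["eef_rot"]).as_matrix();print(np.round(R,3))
a=manip.capture("top");b=manip.capture("side")
R=lambda im,x,y,w,h,k:cv2.resize(im[y:y+h,x:x+w],None,fx=k,fy=k,interpolation=cv2.INTER_CUBIC)
cv2.imwrite("pics/d1.png",np.hstack([R(a,125,140,75,75,5),R(b,265,110,75,75,5)])[:,:,::-1])
```

```text
[[-0.072 -0.001 -0.997]
 [ 0.997 -0.    -0.072]
 [ 0.    -1.     0.001]]
```

View pics/d1.png

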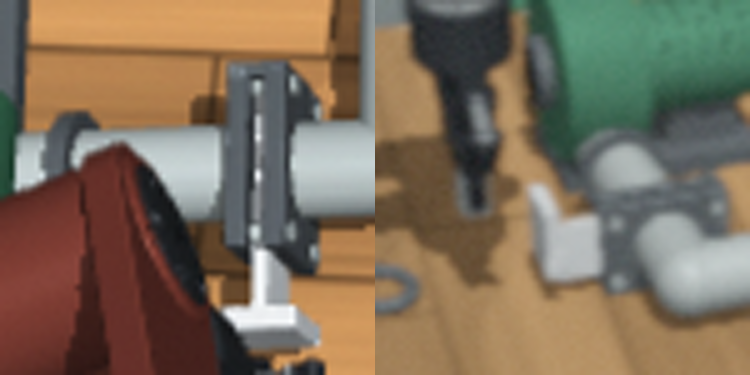

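The row was refused because it had no roll, so nothing moved. The picture shows the shut fingers standing clear in front of the plate: fingertip at about (285,151) and plate at about (297,157) in the side view.

Call:
drive_tool(
  increments=[
    {"travel": [0,0,-0.2],"roll": 0,"hand": 0},
    {"travel": [0,0,-0.4],"roll": 0,"hand": 0},
    {"travel": [0,0,-0.5],"roll": 0,"hand": 0},
    {"travel": [0,0,-0.6],"roll": 0,"hand": 0},
    {"travel": [0,0,-0.7],"roll": 0,"hand": 0},
    {"travel": [0,0,-0.8],"roll": 0,"hand": 0},
    {"travel": [0,0,-0.9],"roll": 0,"hand": 0},
    {"travel": [0,0,-1.0],"roll": 0,"hand": 0},
  ],
)

```text
time_s: 3.65
position: [484.2, 282.5, 49.8]
eef_rot: [-1.174, -1.259, 1.262]
contact_force: [-3.4, -1.2, 2.5]
grip_width: -0.002
```

Call:
drive_tool(
  increments=[
    {"travel": [0,0,-0.08],"roll": 0,"hand": 0},
    {"travel": [0,0,-0.16],"roll": 0,"hand": 0},
    {"travel": [0,0,-0.24],"roll": 0,"hand": 0},
    {"travel": [0,0,-0.3],"roll": 0,"hand": 0},
    {"travel": [0,0,-0.35],"roll": 0,"hand": 0},
    {"travel": [0,0,-0.35],"roll": 0,"hand": 0},
  ],
)

```text
time_s: 4.25
position: [503.0, 283.9, 49.9]
eef_rot: [-1.176, -1.261, 1.26]
contact_force: [-1.9, -0.3, 1.5]
grip_width: 0.001
```

Call:
drive_tool(
  increments=[
    {"travel": [0,0,-0.03],"roll": 0,"hand": 0},
    {"travel": [0,0,-0.06],"roll": 0,"hand": 0},
    {"travel": [0,0,-0.09],"roll": 0,"hand": 0},
    {"travel": [0,0,-0.09],"roll": 0,"hand": 0},
  ],
)

```text
time_s: 4.65
position: [503.6, 283.9, 49.7]
eef_rot: [-1.171, -1.254, 1.265]
contact_force: [-10.5, -0.1, 7.0]
grip_width: 0.0
```

Call:
drive_tool(
  increments=[
    {"travel": [0,0,-0.04],"roll": 0,"hand": 0},
    {"travel": [0,0,-0.06],"roll": 0,"hand": 0},
    {"travel": [0,0,-0.06],"roll": 0,"hand": 0},
  ],
)

```text
time_s: 4.95
position: [503.6, 283.9, 49.6]
eef_rot: [-1.167, -1.249, 1.269]
contact_force: [-16.2, -1.9, 12.5]
grip_width: -0.001
```

Hard stop: the force rises and the tool no longer advances. Backing off and lifting.

Call:
drive_tool(
  increments=[
    {"travel": [0,0,0.3],"roll": 0,"hand": 0},
    {"travel": [0,0,0.7],"roll": 0,"hand": 0},
    {"travel": [0,0,1.2],"roll": 0,"hand": 0},
    {"travel": [0,0,1.6],"roll": 0,"hand": 0},
    {"travel": [0,-0.6,1.6],"roll": 0,"hand": 0},
    {"travel": [0,-1.4,1.6],"roll": 0,"hand": 0},
    {"travel": [0,-2.2,1.6],"roll": 0,"hand": 0},
    {"travel": [0,-2.6,1.6],"roll": 0,"hand": 0},
    {"travel": [0,-2.6,1.6],"roll": 0,"hand": 0},
  ],
)

```text
time_s: 5.85
position: [434.7, 280.7, 185.3]
eef_rot: [-1.181, -1.272, 1.251]
contact_force: [0.4, 0.2, 0.3]
grip_width: -0.0
```

Run:
```python
from h import *
from scipy.spatial.transform import Rotation as Ro
s=manip.state();R=Ro.from_rotvec(s["eef_rot"]).as_matrix();print(np.round(R,3),s["position"],s["contact_force"],s["joints"])
# rocker +x dir, press point 26 mm out
d=np.array([64.6,-8.4])/65.1; 
for L in(24,27):
  p=np.array([483.4,-271,180.])+np.r_[d*L,0]; print(p, R.T@(p-s["position"])/50)
a=manip.capture("top");b=manip.capture("side")
R=lambda im,x,y,w,h,k:cv2.resize(im[y:y+h,x:x+w],None,fx=k,fy=k,interpolation=cv2.INTER_CUBIC)
cv2.imwrite("pics/e1.png",np.hstack([R(a,125,140,75,75,5),R(b,265,110,75,75,5)])[:,:,::-1])
```

```text
[[-0.07   0.012 -0.997]
 [ 0.998  0.005 -0.07 ]
 [ 0.004 -1.    -0.012]] [434.70515341 280.69447175 185.31520636] [0.3807655  0.18389642 0.28005404] [ 4.38019659e-01 -1.12465540e-02  1.88752069e+00 -5.73757207e-04
  1.25221745e+00 -1.20252559e+00]
[ 507.2156682  -274.09677419  180.        ] [-11.17039863   0.06765507  -0.67034193]
[ 510.19262673 -274.48387097  180.        ] [-11.18228297   0.068336    -0.72919045]
```

View pics/e1.png

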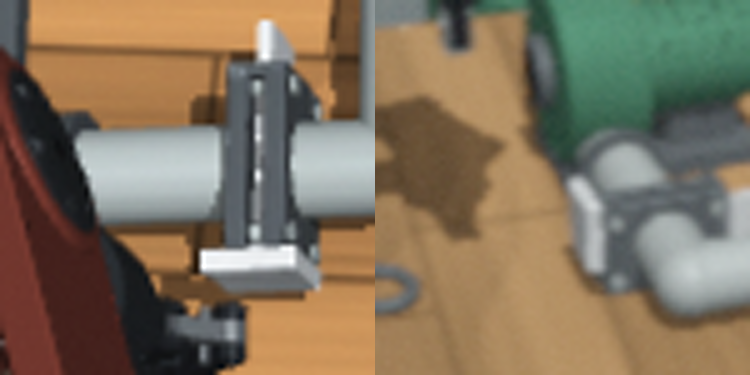

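The gate is shut: the plate now stands against the housing at top (177,193), with the slide bar out at the back. Next, over to the rocker.

Call:
drive_tool(
  increments=[
    {"travel": [-0.8,0,-0.05],"roll": 0.15,"hand": 0},
    {"travel": [-1.6,0,-0.1],"roll": 0.3,"hand": 0},
    {"travel": [-2.4,0,-0.15],"roll": 0.4,"hand": 0},
    {"travel": [-3.2,0,-0.2],"roll": 0.55,"hand": 0},
    {"travel": [-4.0,0,-0.25],"roll": 0.7,"hand": 0},
    {"travel": [-4.8,0,-0.3],"roll": 0.8,"hand": 0},
    {"travel": [-5.6,0,-0.35],"roll": 0.95,"hand": 0},
    {"travel": [-6.4,0,-0.4],"roll": 1.1,"hand": 0},
    {"travel": [-7.2,0,-0.45],"roll": 1.2,"hand": 0},
    {"travel": [-8.0,0,-0.5],"roll": 1.35,"hand": 0},
    {"travel": [-8.8,0,-0.55],"roll": 1.5,"hand": 0},
    {"travel": [-9.6,0,-0.6],"roll": 1.65,"hand": 0},
    {"travel": [-10.4,0,-0.65],"roll": 1.8,"hand": 0},
    {"travel": [-11.18,0,-0.71],"roll": 1.9,"hand": 0},
    {"travel": [-11.18,0,-0.71],"roll": 1.9,"hand": 0},
    {"travel": [-11.18,0.6,-0.71],"roll": 1.9,"hand": 0},
    {"travel": [-11.18,1.2,-0.71],"roll": 1.9,"hand": 0},
    {"travel": [-11.18,1.6,-0.71],"roll": 1.9,"hand": 0},
    {"travel": [-11.18,1.6,-0.71],"roll": 1.9,"hand": 0},
  ],
)

```text
time_s: 7.85
position: [500.4, -272.8, 93.9]
eef_rot: [-1.256, -1.11, 1.114]
contact_force: [-0.5, -0.3, 0.1]
grip_width: 0.002
```

Run:
```python
from h import *
from scipy.spatial.transform import Rotation as Ro
s=manip.state();R=Ro.from_rotvec(s["eef_rot"]).as_matrix();print(np.round(R,3),s["position"],s["joints"])
a=manip.capture("top");b=manip.capture("side")
R=lambda im,x,y,w,h,k:cv2.resize(im[y:y+h,x:x+w],None,fx=k,fy=k,interpolation=cv2.INTER_CUBIC)
cv2.imwrite("pics/f1.png",np.hstack([R(a,350,170,75,75,5),R(b,295,205,75,75,5)])[:,:,::-1])
```

```text
[[ 0.128 -0.009 -0.992]
 [ 0.992  0.007  0.128]
 [ 0.006 -1.     0.01 ]] [ 500.41137782 -272.76444922   93.89049497] [-6.22273970e-01  2.21078074e-01  1.81834130e+00  1.51441972e-04
  1.11374976e+00 -2.06448208e+00]
```

View pics/f1.png

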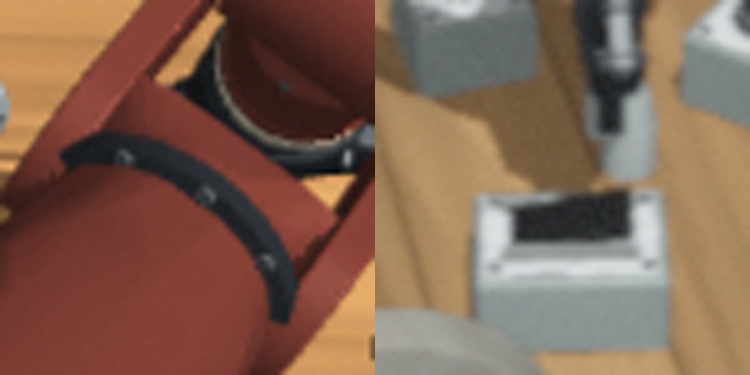

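The side view shows the fingertip at about (342,231), up and behind the rocker's raised end at about (341,247). I'll check that against the projection before pressing.

Run:
```python
from h import *
print(proj("side",[[500.4,-272.8,93.9],[434.3,280.4,50.1],[434.7,280.7,185.3],[483.4,-271,69],[515,-275,78]]))
b=manip.capture("side");cv2.imwrite("pics/g1.png",cv2.resize(b[170:280,290:400],None,fx=5,fy=5,interpolation=cv2.INTER_CUBIC)[:,:,::-1])
```

```text
[[340.84019119 239.87403089]
 [285.31891203 159.7040619 ]
 [282.87931487 126.8454923 ]
 [334.84665452 247.29012976]
 [346.06936206 243.86494161]]
```

View pics/g1.png

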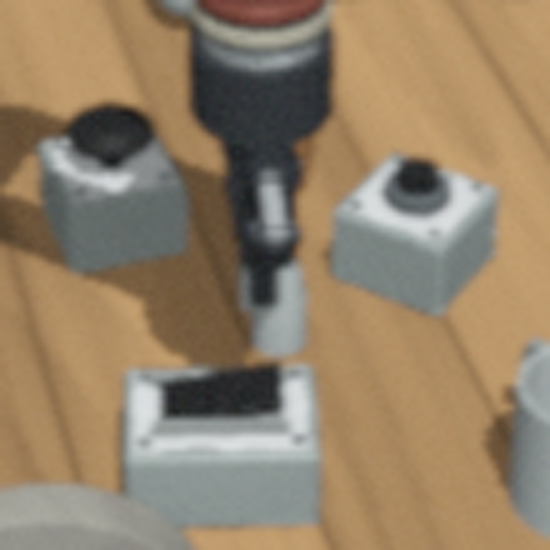

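Call:
drive_tool(
  increments=[
    {"travel": [0,0,-0.14],"roll": 0,"hand": 0},
    {"travel": [0,0,-0.14],"roll": 0,"hand": 0},
  ],
)

```text
time_s: 8.2
position: [513.6, -278.1, 101.9]
eef_rot: [-1.272, -1.116, 1.114]
contact_force: [0.2, -0.4, -0.2]
grip_width: -0.001
```

Run:
```python
from h import *
print(proj("top",[[434.7,280.7,185.3]]), atz("top",171.6,206.6,185),atz("top",171.6,206.6,200))
b=manip.capture("side");a=cv2.imread("pics/side0.png")[:,:,::-1]
d=np.abs(b.astype(int)-a).sum(2)[170:280,290:400]; m=d>60
for r in range(50,75): print(r+170, (np.where(m[r])[0]+290).tolist(), end=" | ")
```

```text
[[161.69972571 217.18332554]] [460.7893012  260.03464787 185.        ] [457.90394307 255.5143382  200.        ]
220 [298, 299, 300, 301, 302, 305, 306, 307, 308, 309, 310, 311, 312, 313, 314, 315, 316, 317, 318, 319, 320, 321, 322, 323, 324, 325, 326, 327, 328, 329, 330, 331, 332, 333, 334, 335, 336, 337, 338, 339, 340, 341, 342, 343, 344, 345, 346, 347, 348, 349, 350, 351, 352] | 221 [300, 301, 306, 307, 308, 309, 310, 311, 312, 313, 314, 315, 316, 317, 318, 319, 320, 321, 322, 323, 324, 325, 326, 327, 328, 329, 330, 331, 332, 333, 334, 335, 336, 337, 338, 339, 340, 341, 342, 343, 344, 345, 346, 347, 348, 349, 350, 351, 352] | 222 [307, 308, 309, 310, 311, 312, 313, 314, 315, 316, 317, 318, 319, 320, 321, 322, 323, 324, 325, 326, 327, 328, 329, 330, 331, 332, 333, 334, 335, 336, 337, 338, 339, 340, 341, 342, 343, 344, 345, 346, 347, 348, 349, 350, 351] | 223 [308, 309, 310, 311, 312, 313, 314, 315, 316, 317, 318, 319, 320, 321, 322, 323, 324, 325, 326, 327, 328, 329, 330, 331, 332, 333, 334, 335, 336, 337, 338, 339, 340, 341, 342, 343, 344, 345, 346, 347, 348, 349] | 224 [308, 309, 
[... 1703 characters left out ...]
27, 328, 329, 330, 331, 332, 333, 334, 335, 336, 337, 338, 342, 343] | 236 [323, 324, 325, 326, 327, 328, 329, 330, 331, 332, 333, 334, 335, 336, 337, 338, 339, 342] | 237 [324, 325, 326, 327, 328, 329, 330, 331, 332, 333, 334, 335, 336, 337, 338, 339, 340] | 238 [325, 326, 327, 328, 329, 330, 331, 332, 333, 334, 335, 336, 337, 338, 339, 340] | 239 [326, 327, 328, 329, 330, 331, 332, 333, 334, 335, 336, 337, 338, 339, 340] | 240 [327, 328, 329, 330, 331, 332, 333, 334, 335, 336, 337, 338, 339, 340, 341] | 241 [330, 331, 332, 333, 334, 335, 336, 337, 338, 339, 340, 341, 342] | 242 [331, 332, 333, 334, 335, 336, 337, 338, 339, 340, 341] | 243 [332, 333, 334, 335, 336, 337, 338, 339] | 244 [] |
```

Call:
drive_tool(
  increments=[
    {"travel": [0,0.1,0.1],"roll": 0,"hand": 0},
    {"travel": [0,0.2,0.1],"roll": 0,"hand": 0},
    {"travel": [0,0.3,0.1],"roll": 0,"hand": 0},
    {"travel": [0,0.3,0.1],"roll": 0,"hand": 0},
    {"travel": [0,0.3,0.1],"roll": 0,"hand": 0},
    {"travel": [0,0.3,0.1],"roll": 0,"hand": 0},
  ],
)

```text
time_s: 8.85
position: [506.7, -276.7, 85.0]
eef_rot: [-1.268, -1.114, 1.114]
contact_force: [0.7, 0.3, 1.1]
grip_width: 0.002
```

Run:
```python
from h import *
s=manip.state();print(s["position"],s["time_s"],np.abs(s["qvel"]).max())
print(proj("side",s["position"]))
b=manip.capture("side");cv2.imwrite("pics/i1.png",cv2.resize(b[200:270,295:365],None,fx=8,fy=8,interpolation=cv2.INTER_CUBIC)[:,:,::-1])
```

```text
[ 506.66177473 -276.67247457   85.0438436 ] 8.85 0.004169966679744955
[[343.36642505 242.80698243]]
```

View pics/i1.png

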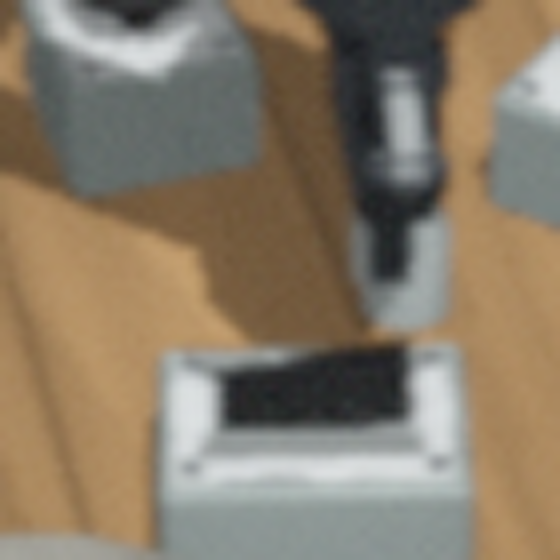

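The light piece below the fingers is the drift standing behind. The dark fingertip ends at about (344,235), while the projection says (343,243), so the two disagree by about 8 px. I'll go down slowly on force.

Call:
drive_tool(
  increments=[
    {"travel": [0,0.05,0],"roll": 0,"hand": 0},
    {"travel": [0,0.1,0],"roll": 0,"hand": 0},
    {"travel": [0,0.15,0],"roll": 0,"hand": 0},
    {"travel": [0,0.2,0],"roll": 0,"hand": 0},
    {"travel": [0,0.24,0],"roll": 0,"hand": 0},
    {"travel": [0,0.24,0],"roll": 0,"hand": 0},
  ],
)

```text
time_s: 9.5
position: [506.2, -276.3, 72.5]
eef_rot: [-1.266, -1.113, 1.114]
contact_force: [-1.0, -1.1, 0.3]
grip_width: 0.001
```

Call:
drive_tool(
  increments=[
    {"travel": [0,0.04,0],"roll": 0,"hand": 0},
    {"travel": [0,0.08,0],"roll": 0,"hand": 0},
    {"travel": [0,0.1,0],"roll": 0,"hand": 0},
    {"travel": [0,0.1,0],"roll": 0,"hand": 0},
  ],
)

```text
time_s: 9.9
position: [506.4, -276.5, 67.8]
eef_rot: [-1.267, -1.113, 1.114]
contact_force: [0.6, -0.1, 0.0]
grip_width: 0.002
```

Run:
```python
from h import *
s=manip.state();print(s["position"],s["time_s"],s["contact_force"]);print(proj("side",s["position"]))
b=manip.capture("side");a=manip.capture("top")
R=lambda im,x,y:cv2.resize(im[y:y+65,x:x+65],None,fx=6,fy=6,interpolation=cv2.INTER_CUBIC)
cv2.imwrite("pics/j1.png",np.hstack([R(b,300,205),R(a,355,175)])[:,:,::-1])
```

```text
[ 506.40214257 -276.45143443   67.75308773] 9.9 [ 0.58036803 -0.13754945  0.03903965]
[[343.24388868 247.4836126 ]]
```

View pics/j1.png

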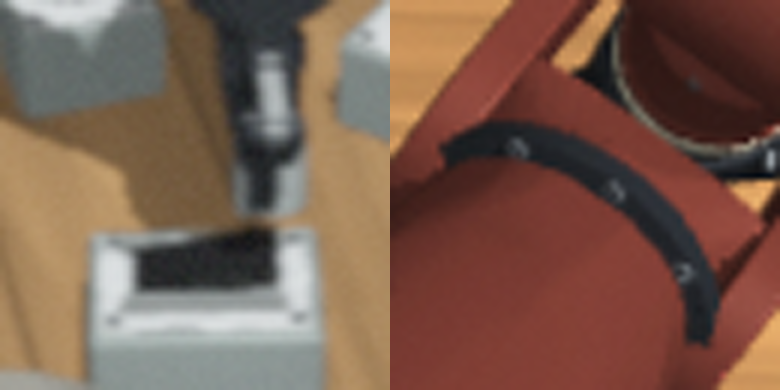

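The side view shows the paddle untouched and the fingertip at about (344,239.5), still above or behind it, with no force. The reported tip and the seen tip differ by a steady 8 px or so. I'll go down further in small steps.

Call:
drive_tool(
  increments=[
    {"travel": [0,0.04,0],"roll": 0,"hand": 0},
    {"travel": [0,0.08,0],"roll": 0,"hand": 0},
    {"travel": [0,0.12,0],"roll": 0,"hand": 0},
    {"travel": [0,0.16,0],"roll": 0,"hand": 0},
    {"travel": [0,0.16,0],"roll": 0,"hand": 0},
  ],
)

```text
time_s: 10.5
position: [506.2, -276.3, 59.5]
eef_rot: [-1.267, -1.113, 1.114]
contact_force: [0.5, -0.0, 0.2]
grip_width: -0.001
```

Run:
```python
from h import *
c=cv2.imread("pics/e1.png")
for z in(185,200,215,235): print(z,[np.round(atz("top",125+x/5,140+y/5,z)[:2]) .tolist() for x,y in((235,310),(240,362),(205,365),(175,325))])
b=manip.capture("side");a=cv2.imread("pics/side0.png")[:,:,::-1]
d=np.abs(b.astype(int)-a).sum(2)
print([(r,int((d[r,318:345]>60).sum())) for r in range(238,264)])
f=lambda x:x[236:262:2,322:352:2].sum(2)
print(f(b.astype(int)));print(f(a.astype(int)))
```

```text
185 [[472.0, 260.0], [447.0, 255.0], [445.0, 272.0], [464.0, 288.0]]
200 [[469.0, 256.0], [444.0, 251.0], [442.0, 267.0], [461.0, 283.0]]
215 [[466.0, 251.0], [442.0, 246.0], [440.0, 262.0], [458.0, 278.0]]
235 [[462.0, 245.0], [438.0, 241.0], [436.0, 256.0], [454.0, 271.0]]
[(238, 24), (239, 23), (240, 23), (241, 23), (242, 22), (243, 10), (244, 3), (245, 0), (246, 0), (247, 0), (248, 0), (249, 0), (250, 0), (251, 0), (252, 0), (253, 0), (254, 0), (255, 0), (256, 0), (257, 0), (258, 0), (259, 0), (260, 0), (261, 0), (262, 0), (263, 0)]
[[284 272 278 269 260 266 258 270 250 278 135 117 385 478 438]
 [301 281 276 274 271 265 260 268 262 284 126 129 355 477 429]
 [331 280 278 274 272 271 265 261 283 290 131 127 391 457 402]
 [380 295 279 283 287 285 280 262 269 293 214 208 386 447 443]
 [465 452 429 461 415 289 196 144 118 131 118 114 368 427 483]
 [327 233 179 166 149 115 137 105  82  59  81 101 402 613 595]
 [372 120 116 112 119 113 116 120 104 118 115 125 459 649 631]
 [384 123 128 126 124 114 122 113 133 137 122 143 409 637 652]
 [387 143 138 150 140 163 173 154 160 179 247 291 490
[... 382 characters left out ...]
4 402]
 [439 442 427 422 424 419 414 411 401 338 402 442 445 427 375]
 [426 430 426 406 422 423 424 410 397 324 273 267 351 421 413]
 [446 442 421 445 400 306 246 220 176 132 109 109 344 392 455]
 [302 227 171 157 122 119 113 109 118 108 109 107 378 586 568]
 [343 109 107 105 105 104 114 107  93  99 117 134 433 619 601]
 [363 104 106 112 103  91 121 104 127 119 103 149 377 610 625]
 [362 125 123 106 131 145 172 158 145 173 229 262 467 621 624]
 [440 419 421 419 409 414 409 415 411 405 429 436 456 582 614]
 [443 448 462 462 472 468 465 465 485 487 486 488 486 552 569]
 [616 614 618 610 609 606 624 626 631 624 624 628 623 555 498]
 [554 518 518 504 501 504 544 555 544 526 535 543 542 535 533]]
```

Call:
drive_tool(
  increments=[
    {"travel": [0,0.04,0],"roll": 0,"hand": 0},
    {"travel": [0,0.08,0],"roll": 0,"hand": 0},
    {"travel": [0,0.12,0],"roll": 0,"hand": 0},
    {"travel": [0,0.12,0],"roll": 0,"hand": 0},
  ],
)

```text
time_s: 10.95
position: [506.3, -276.4, 53.6]
eef_rot: [-1.267, -1.113, 1.114]
contact_force: [-0.3, -0.3, 0.0]
grip_width: 0.002
```

Run:
```python
from h import *
print(proj("side",[[506,-276,z] for z in(54,80)]+[[506,y,54] for y in(-250,-240,-230)]))
b=manip.capture("side");a=cv2.imread("pics/side0.png")[:,:,::-1]
R=lambda im:cv2.resize(im[205:270,305:370],None,fx=8,fy=8,interpolation=cv2.INTER_CUBIC)
cv2.imwrite("pics/k1.png",R(b)[:,:,::-1])
f=lambda x:x[232:262:2,322:352:2].sum(2)
print(f(b.astype(int)))
```

```text
[[343.05548331 251.10371808]
 [343.07152313 244.0768724 ]
 [340.68146041 245.31978503]
 [339.78715743 243.14095662]
 [338.9030166  240.98688667]]
[[269 265 264 268 269 268 261 217 185 141 175 273 304 227 265]
 [283 277 265 274 265 264 264 244 192 112 112 143 135 136 331]
 [282 273 276 262 272 262 268 255 218 167 109 111 227 313 411]
 [310 278 267 269 261 265 259 260 262 282 151 138 399 474 424]
 [327 284 278 276 271 269 264 262 277 299 135 126 358 458 389]
 [385 281 281 276 290 290 260 255 264 295 158 114 346 440 433]
 [467 446 428 458 409 286 186 153 164 270 230 229 377 424 479]
 [332 243 181 163 133 101 102  94  95  79  81  96 398 618 596]
 [369 124 112 122 123 110 116 110  69 104 125 133 462 648 632]
 [386 130 130 118 131 109 124 131 141 135 121 152 404 639 653]
 [393 132 129 151 126 161 175 173 156 199 239 277 489 649 650]
 [463 448 448 450 437 441 435 437 436 433 454 463 487 606 642]
 [479 477 488 496 497 493 491 497 517 514 514 507 515 582 598]
 [642 644 647 636 636 639 651 657 657 651 654 652 656 582 524]
 [580 549 543 529 524 534 565 576 570 557 563 576 565 570 559]]
```

Image numbers: the fingertip's light lower end (row ~244, cols 340–344) now covers the paddle's rear top edge. So the tip is over the paddle, about 24 mm higher than reported. Continuing down on force.

Call:
drive_tool(
  increments=[
    {"travel": [0,0.04,0],"roll": 0,"hand": 0},
    {"travel": [0,0.08,0],"roll": 0,"hand": 0},
    {"travel": [0,0.12,0],"roll": 0,"hand": 0},
    {"travel": [0,0.12,0],"roll": 0,"hand": 0},
  ],
)

```text
time_s: 11.4
position: [506.2, -276.3, 47.5]
eef_rot: [-1.267, -1.113, 1.114]
contact_force: [-0.7, 0.8, 0.3]
grip_width: -0.002
```

Run:
```python
from h import *
b=manip.capture("side")
R=lambda im:cv2.resize(im[205:270,305:370],None,fx=8,fy=8,interpolation=cv2.INTER_CUBIC)
cv2.imwrite("pics/k2.png",R(b)[:,:,::-1])
```

```text
(no output)
```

View pics/k2.png

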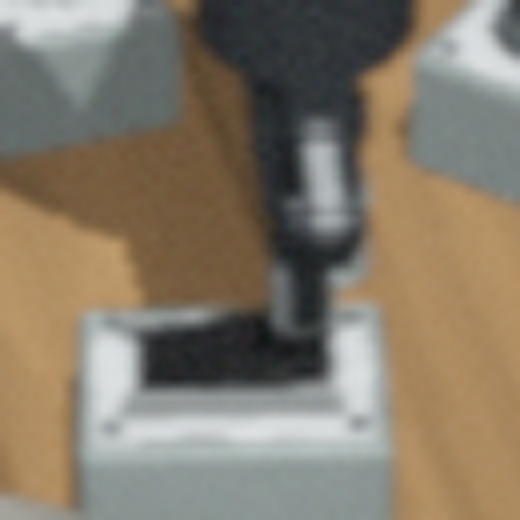

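The view shows the fingertip at about (342.5,247) over the raised half of the paddle, just above it and not yet touching.

Call:
drive_tool(
  increments=[
    {"travel": [0,0.04,0],"roll": 0,"hand": 0},
    {"travel": [0,0.08,0],"roll": 0,"hand": 0},
    {"travel": [0,0.12,0],"roll": 0,"hand": 0},
    {"travel": [0,0.12,0],"roll": 0,"hand": 0},
  ],
)

```text
time_s: 11.85
position: [506.8, -276.7, 42.0]
eef_rot: [-1.268, -1.114, 1.113]
contact_force: [0.4, -0.8, 0.2]
grip_width: 0.003
```

Call:
drive_tool(
  increments=[
    {"travel": [0,0.03,0],"roll": 0,"hand": 0},
    {"travel": [0,0.06,0],"roll": 0,"hand": 0},
    {"travel": [0,0.06,0],"roll": 0,"hand": 0},
  ],
)

```text
time_s: 12.15
position: [507.1, -276.8, 39.2]
eef_rot: [-1.269, -1.114, 1.113]
contact_force: [1.6, 0.5, 1.3]
grip_width: 0.002
```

Run:
```python
from h import *
print(manip.state()["contact_force"], manip.state()["effort"])
b=manip.capture("side");cv2.imwrite("pics/k3.png",cv2.resize(b[205:270,305:370],None,fx=8,fy=8,interpolation=cv2.INTER_CUBIC)[:,:,::-1])
print(b[230:264:2,320:356:2].astype(int).sum(2))
```

```text
[1.6457688  0.50763566 1.26294795] [-3.14177787e-01 -3.72544706e+01 -2.42837960e+01 -1.51315816e-01
  2.07273611e-01  3.12317330e-03]
[[276 273 270 261 264 266 269 250 203 158 104 163 469 545 280 344 420 414]
 [286 271 267 257 258 267 264 270 214 172 162 231 439 522 401 354 406 418]
 [272 279 278 272 271 268 264 257 246 179 162 240 345 432 339 288 388 415]
 [427 298 273 272 272 268 274 267 259 207 132 191 289 351 274 244 382 413]
 [449 310 282 269 267 265 265 264 265 229 124 122 132 154 132 305 390 405]
 [437 331 282 271 269 270 266 267 260 253 186 106 119 169 239 365 390 396]
 [438 380 283 277 276 290 293 267 261 267 309 146 126 313 438 442 411 407]
 [475 438 421 413 403 317 262 202 183 182 309 154 124 306 413 486 440 391]
 [461 257 154 132 136 123 118 121 102 152 301 165 124 374 615 598 456 397]
 [627 317 122 122 135 120 120 114 134 109 259 244 215 483 651 628 483 393]
 [644 336 117 130 127 126 112 110 122  90  95 125 128 457 643 652 503 401]
 [648 342 132 133 128 151 186 184 187 156 142 186 212 418 642 654 515 415]
 [593 463 450 442 447 434 437 441 434 439 433 437 436 461 607 641 510 408]
 [531 476 476 489 499 501 493 492 493 515 512 516 509 516 582 594 501 412]
 [584 644 642 647 637 637 638 654 655 660 654 651 655 652 583 530 535 429]
 [595 581 550 542 528 529 537 570 580 570 560 563 570 570 564 558 525 440]
 [505 509 510 497 497 502 493 498 495 490 490 492 485 482 481 473 464 418]]
```

The right-hand end of the paddle is darkening at its lower edge (row 252), so it has begun to turn. Pressing on.

Call:
drive_tool(
  increments=[
    {"travel": [0,0.04,0],"roll": 0,"hand": 0},
    {"travel": [0,0.08,0],"roll": 0,"hand": 0},
    {"travel": [0,0.12,0],"roll": 0,"hand": 0},
    {"travel": [0,0.12,0],"roll": 0,"hand": 0},
  ],
)

```text
time_s: 12.6
position: [506.9, -276.7, 33.1]
eef_rot: [-1.268, -1.114, 1.114]
contact_force: [1.2, 0.7, 3.4]
grip_width: -0.002
```

Call:
drive_tool(
  increments=[
    {"travel": [0,0.04,0],"roll": 0,"hand": 0},
    {"travel": [0,0.08,0],"roll": 0,"hand": 0},
    {"travel": [0,0.1,0],"roll": 0,"hand": 0},
    {"travel": [0,0.1,0],"roll": 0,"hand": 0},
  ],
)

```text
time_s: 13.0
position: [506.7, -276.8, 31.0]
eef_rot: [-1.266, -1.113, 1.114]
contact_force: [-4.6, 3.2, 19.3]
grip_width: 0.003
```

Stopped hard with 19 N after about 12 mm of travel, as full rocker travel should be. Lifting off.

Call:
drive_tool(
  increments=[
    {"travel": [0,-0.3,0],"roll": 0,"hand": 0},
    {"travel": [0,-0.8,0],"roll": 0,"hand": 0},
    {"travel": [0,-1.4,0],"roll": 0,"hand": 0},
    {"travel": [0,-2.0,0],"roll": 0,"hand": 0},
    {"travel": [0,-2.4,0],"roll": 0,"hand": 0},
    {"travel": [0,-2.4,0],"roll": 0,"hand": 0},
    {"travel": [0,-2.4,0],"roll": 0,"hand": 0},
  ],
)

```text
time_s: 13.7
position: [505.9, -276.3, 147.1]
eef_rot: [-1.266, -1.113, 1.114]
contact_force: [0.3, 0.5, -0.6]
grip_width: 0.001
```

Run:
```python
from h import *
from scipy.spatial.transform import Rotation as Ro
s=manip.state();R=Ro.from_rotvec(s["eef_rot"]).as_matrix();print(np.round(R,3),s["position"],s["joints"])
p=np.array([651,-106.5,s["position"][2]]);print(R.T@(p-s["position"])/50)
b=manip.capture("side");cv2.imwrite("pics/l1.png",b[:,:,::-1])
print(b[236:262:2,320:356:2].astype(int).sum(2))
print(atz("side",0,0,0)*0, -cam("side")[3][:3,:3].T@cam("side")[3][:3,3])
```

```text
[[ 0.129 -0.001 -0.992]
 [ 0.992  0.001  0.129]
 [ 0.    -1.     0.001]] [ 505.88288094 -276.25194206  147.08130564] [-6.21428966e-01  1.64700181e-01  1.77499280e+00 -2.60909398e-04
  1.20314329e+00 -2.06304495e+00]
[ 3.74040544e+00 -1.55997039e-03 -2.44115643e+00]
[[462 463 425 298 267 263 259 263 262 273 328 440 485 499 496 434 386 409]
 [461 464 452 418 286 270 275 260 264 315 368 438 473 493 483 423 391 395]
 [450 464 458 461 374 279 269 268 265 353 362 428 465 473 453 387 395 406]
 [425 342 359 403 416 340 269 282 294 378 384 410 430 429 448 436 403 394]
 [455 221 130 144 160 163 186 249 365 430 429 457 475 467 426 477 437 392]
 [461 209 114 127 132 117 109 124 125 148 188 224 292 495 619 594 457 392]
 [586 245 121 121 133 122 133 112 122 128 126 123 229 580 654 630 482 396]
 [591 243 141 112 129 131 124 116 119 113 115 124 211 566 650 648 508 404]
 [618 376 256 199 174 144 171 171 168 173 181 194 239 562 654 652 510 409]
 [575 474 471 461 446 436 437 441 441 444 437 439 436 481 605 642 507 409]
 [521 479 480 489 499 496 500 492 493 513 514 512 513 510 578 595 494 404]
 [580 642 640 646 634 633 640 654 654 659 647 648 654 651 581 519 531 425]
 [594 578 542 543 528 527 537 570 578 569 553 562 574 571 564 556 524 438]]
[-0.  0. -0.] [  232.64791298 -1274.98895848   959.05307124]
```

Pixel rows show the paddle now high at its left end (row ~243) and low at its right (row ~246), so the rocker is over. On to the start button.

Call:
drive_tool(
  increments=[
    {"travel": [0.5,0,-0.3],"roll": 0,"hand": 0},
    {"travel": [1.1,0,-0.7],"roll": 0,"hand": 0},
    {"travel": [1.7,0,-1.1],"roll": 0,"hand": 0},
    {"travel": [2.3,0,-1.5],"roll": 0,"hand": 0},
    {"travel": [2.9,0,-1.9],"roll": 0,"hand": 0},
    {"travel": [3.4,0,-2.25],"roll": 0,"hand": 0},
    {"travel": [3.74,0,-2.44],"roll": 0,"hand": 0},
    {"travel": [3.74,0,-2.44],"roll": 0,"hand": 0},
    {"travel": [3.74,0.4,-2.44],"roll": 0,"hand": 0},
    {"travel": [3.74,0.8,-2.44],"roll": 0,"hand": 0},
    {"travel": [3.74,1.0,-2.44],"roll": 0,"hand": 0},
    {"travel": [3.74,1.0,-2.44],"roll": 0,"hand": 0},
    {"travel": [3.74,1.0,-2.44],"roll": 0,"hand": 0},
    {"travel": [3.74,1.0,-2.44],"roll": 0,"hand": 0},
  ],
)

```text
time_s: 15.15
position: [652.4, -107.5, 99.4]
eef_rot: [-1.27, -1.114, 1.113]
contact_force: [0.8, -0.0, 0.2]
grip_width: 0.001
```

Call:
drive_tool(
  increments=[
    {"travel": [0,0.1,0],"roll": 0,"hand": 0},
    {"travel": [0,0.2,0],"roll": 0,"hand": 0},
    {"travel": [0,0.3,0],"roll": 0,"hand": 0},
    {"travel": [0,0.3,0],"roll": 0,"hand": 0},
    {"travel": [0,0.3,0],"roll": 0,"hand": 0},
    {"travel": [0,0.3,0],"roll": 0,"hand": 0},
  ],
)

```text
time_s: 15.75
position: [651.8, -106.8, 83.1]
eef_rot: [-1.268, -1.114, 1.114]
contact_force: [-0.3, 0.5, 0.8]
grip_width: -0.002
```

Run:
```python
from h import *
s=manip.state();print(s["position"],proj("side",[s["position"],s["position"]+[0,0,28]]),proj("side",[651,-106.5,79]))
b=manip.capture("side");a=manip.capture("top")
R=lambda im,x,y:cv2.resize(im[y:y+55,x:x+55],None,fx=7,fy=7,interpolation=cv2.INTER_CUBIC)
cv2.imwrite("pics/m1.png",np.hstack([R(b,345,170),R(a,300,120)])[:,:,::-1])
```

```text
[ 651.7668276  -106.79787122   83.08972365] [[373.79589486 201.66460023]
 [374.14174218 194.29517053]] [[373.48331735 202.71156685]]
```

View pics/m1.png

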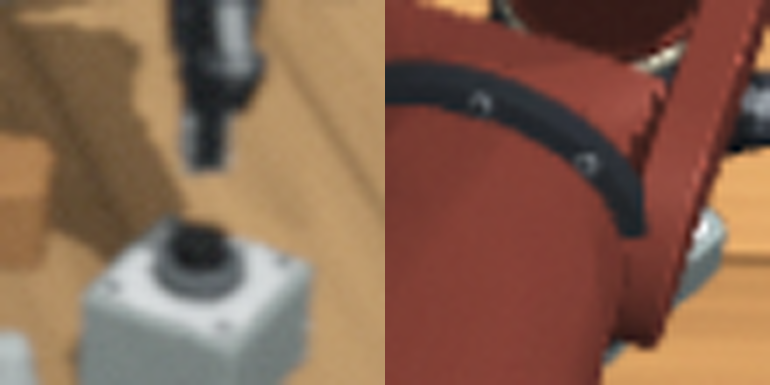

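The tip appears at (374.3,194), right where +28 mm puts it, in line above the button top at about (373.6,204). Descending.

Call:
drive_tool(
  increments=[
    {"travel": [0,0.1,0],"roll": 0,"hand": 0},
    {"travel": [0,0.2,0],"roll": 0,"hand": 0},
    {"travel": [0,0.3,0],"roll": 0,"hand": 0},
    {"travel": [0,0.4,0],"roll": 0,"hand": 0},
    {"travel": [0,0.5,0],"roll": 0,"hand": 0},
    {"travel": [0,0.56,0],"roll": 0,"hand": 0},
    {"travel": [0,0.56,0],"roll": 0,"hand": 0},
  ],
)

```text
time_s: 16.55
position: [651.0, -106.6, 54.1]
eef_rot: [-1.266, -1.113, 1.114]
contact_force: [0.4, 0.4, 0.0]
grip_width: -0.003
```

Call:
drive_tool(
  increments=[
    {"travel": [0,0.05,0],"roll": 0,"hand": 0},
    {"travel": [0,0.1,0],"roll": 0,"hand": 0},
    {"travel": [0,0.15,0],"roll": 0,"hand": 0},
    {"travel": [0,0.2,0],"roll": 0,"hand": 0},
    {"travel": [0,0.2,0],"roll": 0,"hand": 0},
  ],
)

```text
time_s: 17.05
position: [651.7, -106.9, 45.1]
eef_rot: [-1.268, -1.114, 1.114]
contact_force: [-0.7, -0.6, 2.8]
grip_width: 0.002
```

Call:
drive_tool(
  increments=[
    {"travel": [0,0.05,0],"roll": 0,"hand": 0},
    {"travel": [0,0.1,0],"roll": 0,"hand": 0},
    {"travel": [0,0.15,0],"roll": 0,"hand": 0},
    {"travel": [0,0.2,0],"roll": 0,"hand": 0},
  ],
)

```text
time_s: 17.45
position: [652.0, -106.9, 38.0]
eef_rot: [-1.267, -1.113, 1.114]
contact_force: [-8.8, 2.7, 23.1]
grip_width: 0.002
```

The button is hard in: about 8 mm of travel, then 23 N. Holding for 1.4 s, then releasing.

Call:
drive_tool(
  increments=[
    {"travel": [0,0,0],"roll": 0,"hand": 0},
    {"travel": [0,0,0],"roll": 0,"hand": 0},
    {"travel": [0,0,0],"roll": 0,"hand": 0},
    {"travel": [0,0,0],"roll": 0,"hand": 0},
    {"travel": [0,0,0],"roll": 0,"hand": 0},
    {"travel": [0,0,0],"roll": 0,"hand": 0},
    {"travel": [0,0,0],"roll": 0,"hand": 0},
    {"travel": [0,0,0],"roll": 0,"hand": 0},
    {"travel": [0,0,0],"roll": 0,"hand": 0},
    {"travel": [0,0,0],"roll": 0,"hand": 0},
    {"travel": [0,0,0],"roll": 0,"hand": 0},
    {"travel": [0,0,0],"roll": 0,"hand": 0},
    {"travel": [0,0,0],"roll": 0,"hand": 0},
    {"travel": [0,0,0],"roll": 0,"hand": 0},
  ],
)

```text
time_s: 18.85
position: [652.0, -106.9, 38.1]
eef_rot: [-1.267, -1.114, 1.114]
contact_force: [-5.0, 1.7, 15.7]
grip_width: -0.001
```

Call:
drive_tool(
  increments=[
    {"travel": [0,-0.2,0],"roll": 0,"hand": 0},
    {"travel": [0,-0.6,0],"roll": 0,"hand": 0},
    {"travel": [0,-1.2,0],"roll": 0,"hand": 0},
    {"travel": [0,-1.8,0],"roll": 0,"hand": 0},
    {"travel": [0,-2.6,0],"roll": 0,"hand": 0},
    {"travel": [0,-3.2,0],"roll": 0,"hand": 0},
    {"travel": [0,-3.2,0],"roll": 0,"hand": 0},
    {"travel": [0,-3.2,0],"roll": 0,"hand": 0},
  ],
)

```text
time_s: 19.65
position: [652.0, -106.9, 195.3]
eef_rot: [-1.269, -1.115, 1.113]
contact_force: [0.4, 0.2, -0.9]
grip_width: -0.006
```

Run:
```python
from h import *
b=manip.capture("side").astype(int);a=cv2.imread("pics/side0.png")[:,:,::-1].astype(int)
g=lambda x,r,c:x[r:r+18:2,c:c+24:2].sum(2)
print(g(a,198,362));print(g(b,198,362))
cv2.imwrite("pics/end_side.png",b[:,:,::-1])
for n in["drift","block","mug","hammer","wrench","jar","scroll","rocker","gate"]:
    m=manip.masks_of(n,"side");print(n,[(round(d["score"],2),np.round(d["extent"]).tolist()) for d in m[:1]])
d=np.abs(a-b).sum(2);
for nm,(u,v,w) in dict(stop=(313,196,12),hammer=(272,245,15),mug=(405,258,15),wrench=(402,313,25),scroll=(255,167,15),block=(344,199,8),jar=(334,303,8),drift=(346,230,8)).items():
    print(nm,d[v-w:v+w,u-w:u+w].mean().round(1),end="; ")
print(manip.state()["position"],manip.state()["time_s"])
```

```text
[[392 419 423 431 428 433 433 449 437 422 408 401]
 [368 408 422 423 411 412 410 427 442 434 424 406]
 [346 396 458 492 281 178 201 292 427 444 433 425]
 [353 424 558 446 164 120 123 169 425 487 474 437]
 [432 575 538 294 118  90 118 122 282 537 599 501]
 [580 619 457 278 225 167 162 200 296 527 622 575]
 [562 630 558 295 277 295 301 299 311 551 624 600]
 [579 625 630 563 402 345 327 384 547 622 609 497]
 [453 511 574 617 612 601 595 607 627 618 496 415]]
[[238 301 426 443 446 445 446 457 452 437 426 409]
 [225 303 429 430 423 432 429 443 457 448 443 419]
 [223 291 460 508 300 195 214 304 439 453 452 445]
 [349 436 575 454 168 126 111 180 438 503 486 458]
 [454 590 552 304 124 116 115 139 294 555 618 520]
 [597 635 471 288 231 165 180 220 304 542 639 593]
 [585 649 571 309 281 295 315 304 316 569 642 613]
 [597 642 648 584 419 352 345 395 564 637 625 516]
 [469 527 590 633 630 620 617 619 641 638 518 428]]
drift [(0.62, [346.0, 228.0, 14.0, 26.0])]
block [(0.82, [345.0, 201.0, 14.0, 21.0])]
mug [(0.69, [405.0, 260.0, 34.0, 42.0])]
hammer [(0.98, [272.0, 253.0, 29.0, 34.0])]
wrench [(0.98, [400.0, 312.0, 67.0, 33.0])]
jar [(0.95, [337.0, 306.0, 15.0, 44.0])]
scroll [(0.55, [255.0, 170.0, 43.0, 11.0])]
rocker [(0.62, [333.0, 250.0, 24.0, 15.0])]
gate [(0.17, [311.0, 196.0, 21.0, 17.0])]
stop 14.2; hammer 15.5; mug 15.6; wrench 15.1; scroll 80.8; block 13.6; jar 15.1; drift 15.1; [ 651.44217981 -106.78722614  194.43151225] 20.15[ WARN:0@1.125] global loadsave.cpp:1063 imwrite_ Unsupported depth image for selected encoder is fallbacked to CV_8U.
```

```bash
python3 -c "
from rig import manip
print(manip.state()['contact_force']);print(manip.sign_off())"
```

```text
[-0.49563571  0.31565198 -0.20930205]
the job is handed in; nothing more can be done
None
```

I did the three steps in the order asked, with closed fingers, and handed the job in at about 20 s with the arm lifted clear.

- **Gate:** I pushed the plate until it stopped dead, with the force rising to 16 N. The picture afterwards showed it shut against the housing.
- **Rocker:** I pressed the raised end about 12 mm until it stopped hard at 19 N. Image values afterwards showed the paddle sloping the other way.
- **Start button:** I pressed it about 8 mm until it stopped hard at 23 N, held it in for about 1.4 s and released it. The last picture showed it back out.
- **Bystanders and stop button:** I never moved at the stop button, and its part of the last picture matched the first, as did those of the drift, block, mug, hammer, wrench and jar.

**What disagreed:**
- **Fingertips:** they showed about 28 mm higher in the pictures than the reported tool position, so I pressed the rocker and button by force and picture instead. The gate push was therefore probably nearer the top of the plate than I meant.
- **Scroll:** its part of the last picture differed from the first, I think from the arm or its shadow. It was still detected in the same place.
- **Gate at the end:** the detector did not find it in the last picture; its best guess was low-scoring and fell on the stop button. That it is shut rests on the picture taken just after the push.
- **Sign-off:** it reported no verdict.

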